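# Clamp a printing block in the art-room gluing jig

## Robot

A 6-joint arm with a two-finger parallel gripper is mounted at the origin on the work surface. World frame = base frame: x ahead of the robot, y to its left, z up, the work surface at z = 0. Lengths are in m, angles in rad, forces in N, time in s.
With the tool pointing down it reaches from about 0.375 to 0.975 m from the base axis. Payload 3.8 kg.
Tool frame: the origin (TCP) lies between the finger pads; the fingertips stand 22 mm ahead of it and the grasp point (between the pads) lies 3 mm ahead of it; z points along the fingers, y is the direction in which the jaws open and shut (so a half turn about z gives the same grasp; the last joint's range is limited). The gripper opens to 85 mm and grips with 20 to 120 N. Pads are 22 mm wide; open, the fingers measure 114 mm over their backs; the gripper's body (76 mm by 85 mm) begins 54 mm behind the grasp point. The pads swing forward as they close: fully open they stand 13 mm farther back than shut.
Start: joints at [1.16, 0.264, 1.604, -0, 1.274, -0.037], TCP at [0.246, 0.628, 0.253] pointing down, gripper open.
Joint ranges: [-2.63, 2.63], [-0.94, 2.18], [0.31, 2.57], [-1.31, 4.45], [0, 2.66], [-2.55, 2.55]. Speed limits (rad/s): [2.57, 2.57, 3.14, 3.14, 3.14, 3.14].

## Interface

Orientations are given as a rotation vector (axis times angle).
In Python, from workcell import * gives the robot as it stands.
- The arm moves only by the tool step_arm, never from a script. Its argument "motion" is a list that holds one entry, the list of rows, each a list of 7 numbers: the finger opening in m, from 0 to 0.0854, then the shift along the world's x, y, z in m, then the turn, a rotation vector about the world's x, y, z in degrees. A call has exactly 8 rows; each row is the pose to reach, as a shift and turn from the pose measured when the call began; what a row does not reach only later rows make up. A row lasts 1/8 s, in which the tool goes at most 62.5 mm and 10.7 degrees, less where a joint would pass 70% of its speed; a pose out of reach is approached as far as the arm can. A call with a gripper value outside its range is refused whole. The fingers move at their own pace and stop on an object; "newtons" is the grip in N (left out, the last holds). Time passes only in rows, so rows that repeat a pose let the fingers close, or fill a call up. It gives the time, the measured TCP pose, the force and the opening at its end, in the units of the state.
- read_state(): the state, without advancing time (a new reading comes with each control period).
- read_camera(name): name is "scene" or "top" or "wrist"; returns (picture, depth): 420x560x3 uint8, blue, green, red; 420x560 float32, m along the optical axis (not along the pixel's ray), 0 where there is no reading.
- get_calibration(name): a dict with "K" (3x3 intrinsics, pixels), "world_from_camera" (4x4, takes a point from camera to world coordinates). Camera axes: x right, y down, z forward; pixel columns grow to the right and rows downward; lengths in m; the calibration is good to about 2 mm. A picture is of the moment at which its call begins: read the wrist's pose just before it. get_calibration takes no time and is no camera call; for the wrist camera it gives the pose at the moment of the call.
- finish_job(): hands the job in, once; it reports no verdict.
Trained networks look in the newest picture that a camera, given by its name, has taken for a name from the list of things; names that differ only in an ending like _2 or _b are one class to them, and where a whole thing is asked for, a point or a joint stands for the part that bears it (a point fixed in the world has none). Each returns a list of dicts, best first, with "score" (0 to 1); they miss things now and then, are a little off and sometimes report something else, mostly with a low value. They report only what shows in the picture. A call takes as long as a camera call. They do not tell look-alikes from the thing itself.
- spot_in(camera, thing): "xyz" ([x, y, z] in m, in the coordinates of the camera as it stood for that picture, good to about 4 mm: the middle of the surface that is visible of it).
- regions_of(camera, thing): "region" (420x560 bool, what is visible of it).
The state is a dict: "time": time; "q": joint angles; "joint_vel": joint speeds; "joint_torque": joint torques, N m; "tool_pos": TCP position; "tcp_rot": TCP orientation; "wrist_force": force on the tool from outside, world axes, zero at the start; "torque": the same for the moment, N m; "width": opening from 0.0 (shut) to 1.0 (fully open).
Only numpy, scipy, OpenCV 4.12 (cv2) and the standard library are available. Lean on these libraries where they do the work, as an engineer would, in place of code of your own. Each camera call takes 0.05 s, during which the arm holds its last target. There are 200 camera calls.

## Task

The wooden printing block has a freshly glued face and must set under clamp: lower it gently (no dropping) into the pocket of the blue jig, notch over the red corner post, until it lies flat and fully down, and let go. Then turn the sloping orange knob clockwise until it clicks past its detent, so that the steel toe is locked over the block's edge. Leave the paint bottles, the jar and the black tub standing where they are.

Things in the scene. Friction and masses are not known exactly. Their poses are not given: they have to be found in the camera images.
- block_mid (a point): Printing block, loose, 0.25 kg, upright left or right of the jig. Point: its centre in plan, half-way up (30 mm above its underside). Pale wood plate 84 (x) x 130 (y) x 20 mm thick, dark rubber underside; on it, centred on this point, a dark wood grip rib 24 wide (x), 72 long (y), from 20 to 60 mm above the underside. A 24 x 24 mm notch is cut through the plate's +x, -y corner.
- block: The same printing block; its origin is the centre of its underside, axes as for block_mid.
- pocket (a point): Centre of the jig's pocket floor, 12 mm above the table; jig axes, z up. Pocket 88 (x) x 134 (y) mm inside: 2 mm play all round the block. Aluminium walls 10 mm thick, 14 mm high: 9 mm upright, then a 5 mm 45 degree lead-in. The block goes in with its x and y along the pocket's, its notch over the red post.
- post (a point): Top centre of the red square post in the pocket's +x, -y corner: 20 x 20 mm, 11 mm high above the pocket floor. A block put in the wrong way round rides on it.
- jig: Fixed blue jig, base plate 160 (x) x 270 (y) x 12 mm, origin under its centre, turned up to 0.3 rad either way. The pocket's centre is 50 mm in -y of the origin. The knob tower's centre is 90 mm in +y (84 mm wide in y); its highest corner is 107 mm above the table, the knob's about 150 mm.
- toe_tip (a point): Steel clamp toe, middle of the underside of its tip; 30 mm wide (x), 9 mm thick, underside 22.5 mm above the pocket floor. With the knob at 0 it ends 77 mm in +y of the pocket's centre, 10 mm outside the pocket; the knob slides it 22 mm per rad in -y, over the block's edge. A block that is not fully down stops it.
- knob_grip (a point): Grip point of the orange wing knob, on its axis. Bar 72 mm long (this x), 16 thick (y), from 21 mm below to 17 mm above this point above a 44 mm round collar. z is the turning axis, out of the sloping face, leaning 0.52 rad (30 degrees) from vertical to the jig's -x (robot) side: tilt the gripper to match. Face (90 x 84 mm): 37 mm below this point along z. The frame turns with the knob.
- knob (a joint): Knob angle, rad, grows clockwise seen from above (negative about knob_grip's z). 0 at the start: unlocked, at its stop. A sprung over-centre detent resists with up to about 0.2 N m, to its crest at 0.55; let go before the crest, the knob springs back to 0; past it, it snaps on to the other stop at 1.10 and stays: locked.
- bottle_red_mid (a point): Bystander: red one-litre paint bottle, 76 mm across, 240 mm tall, 0.9 kg. Point: on its axis, half-way up.
- bottle_yellow_mid (a point): Bystander: yellow one-litre paint bottle, same size. Point: on its axis, half-way up.
- jar_mid (a point): Bystander: low glass jar of blue paint, 72 mm across, 65 mm tall. Point: on its axis, half-way up.
- tub_mid (a point): Bystander: black plastic tub of white erasers, 110 (x) x 150 (y) x 45 mm tall. Point: centre, half-way up.
Not all that is in view belongs to the job. Of the things that look like the block, the smallest one is meant.

How it is judged:
On the way, in this order (a step that is already met when the one before it is completed fails the run):
1. the block lies flat and fully down in the pocket, released, with the knob not yet turned (horizontal distance between block_mid and pocket below 0.007 m and z of block_mid in the frame of pocket between 0.026 and 0.033 m and angle between the x axis of block_mid and the x axis of pocket, either way round below 0.08 rad and angle between block_mid's own z axis and vertical below 0.04 rad and contact force between the fingers and block below 0.1 N and value of joint knob below 0.4 rad), for 0.2 s.
2. the knob has been turned past its click (value of joint knob above 1 rad), for 0.2 s.
At the end, for the whole second after the job is handed in: The block rests in the pocket (centre within 7 mm of the pocket's, no more than 3 mm proud, within 0.08 rad of square and 0.04 rad of level), the knob rests beyond 1.0 rad (past its click), and everything is at rest and released (horizontal distance between block_mid and pocket below 0.007 m and z of block_mid in the frame of pocket between 0.026 and 0.033 m and angle between the x axis of block_mid and the x axis of pocket, either way round below 0.08 rad and angle between block_mid's own z axis and vertical below 0.04 rad and value of joint knob above 1 rad and linear speed of block below 0.02 m/s); the robot touches nothing.
It fails at once if the bottle red is pushed more than 25 mm or tipped (distance of bottle_red_mid from where it was at the start of the episode above 0.025 m or angle between bottle_red_mid's own z axis and vertical above 0.3 rad).
It fails at once if the bottle yellow is pushed more than 25 mm or tipped (distance of bottle_yellow_mid from where it was at the start of the episode above 0.025 m or angle between bottle_yellow_mid's own z axis and vertical above 0.3 rad).
It fails at once if the jar is pushed more than 25 mm or tipped (distance of jar_mid from where it was at the start of the episode above 0.025 m or angle between jar_mid's own z axis and vertical above 0.3 rad).
It fails at once if the tub is pushed more than 25 mm or tipped (distance of tub_mid from where it was at the start of the episode above 0.025 m or angle between tub_mid's own z axis and vertical above 0.3 rad).
It fails at once if the block is dropped into the pocket (faster than 0.4 m/s within 30 mm of its seat) (distance between block_mid and pocket below 0.06 m and linear speed of block above 0.4 m/s).
It also fails if it takes over 58 s, if anything falls off the work surface, if the arm or the gripper's body presses on something with over 40 N, if the wrist force passes 120 N, or if a joint passes its speed limit or range.

## Working session

There is one attempt and no reset: what is moved stays moved. The work goes in short steps, Python scripts to look and compute and a tool call to move; the robot and the scene stay as the last step left them, time stands still between calls to the robot, and variables do not carry over. Pictures are saved under pics/ and viewed, on a budget of 10 in all, crops included, one or two more only if the job needs it, and the job is handed in when it is done.

Besides the shell and the picture viewer there is one more tool, called after "Request:" by a JSON object that holds its "name" and its "arguments", one argument or row to a line. step_arm: Moves the arm, as the interface text tells. Its arguments: {"type":"object","properties":{"motion":{"type":"array"},"newtons":{"type":"number"}},"required":["motion"]}

```bash
mkdir -p pics; cat > h.py <<'E'
from workcell import *
import numpy as np, cv2
from scipy.spatial.transform import Rotation as R
def cloud(cam):
    c=get_calibration(cam); img,d=read_camera(cam)
    K=np.array(c["K"]);T=np.array(c["world_from_camera"])
    v,u=np.mgrid[:420,:560]
    P=np.stack([(u-K[0,2])/K[0,0]*d,(v-K[1,2])/K[1,1]*d,d],-1)
    W=P@T[:3,:3].T+T[:3,3]; W[d==0]=np.nan
    return img,W,T,K
def pix(T,K,p):
    q=T[:3,:3].T@(np.array(p)-T[:3,3]); return (K@q/q[2])[:2]
E
python3 - <<'E'
from h import *
for cam in ("scene","top"):
    img,W,T,K=cloud(cam); cv2.imwrite(f"pics/{cam}0.png",img); np.savez(f"{cam}0.npz",img=img,W=W,T=T,K=K)
    print(cam,T[:3,3].round(3))
    for t in ("block","jig","post","knob_grip","toe_tip","bottle_red_mid","bottle_yellow_mid","jar_mid","tub_mid"):
        for r in spot_in(cam,t)[:4]:
            p=T[:3,:3]@r["xyz"]+T[:3,3]; print(t,round(r["score"],2),p.round(3),pix(T,K,p).round())
print(read_state()["time"])
a=cv2.imread("pics/scene0.png");b=cv2.imread("pics/top0.png")
E
```

```text
scene [1.26  0.201 1.109]
block 0.95 [0.531 0.336 0.011] [346. 247.]
block 0.8 [0.347 0.518 0.026] [404. 206.]
block 0.64 [0.324 0.215 0.029] [314. 189.]
jig 0.69 [0.624 0.015 0.011] [240. 259.]
jig 0.46 [ 0.715 -0.24   0.14 ] [138. 250.]
post 0.59 [0.624 0.023 0.01 ] [242. 259.]
knob_grip 0.58 [0.588 0.1   0.123] [269. 232.]
bottle_red_mid 0.58 [ 0.716 -0.245  0.143] [136. 250.]
bottle_yellow_mid 0.86 [0.726 0.278 0.153] [329. 278.]
jar_mid 0.77 [ 0.419 -0.108  0.065] [214. 191.]
tub_mid 0.94 [ 0.486 -0.317  0.019] [148. 208.]
top [0.289 0.105 1.631]
block 0.93 [0.331 0.517 0.028] [143. 283.]
block 0.91 [0.31  0.215 0.031] [243. 287.]
block 0.77 [0.518 0.326 0.021] [206. 220.]
jig 0.83 [0.592 0.002 0.016] [310. 194.]
post 0.76 [0.588 0.009 0.017] [308. 195.]
knob_grip 0.73 [0.579 0.096 0.122] [280. 192.]
knob_grip 0.29 [0.585 0.012 0.014] [307. 196.]
bottle_red_mid 0.6 [ 0.685 -0.242  0.155] [396. 151.]
bottle_yellow_mid 0.61 [0.685 0.264 0.162] [221. 155.]
jar_mid 0.82 [ 0.4   -0.11   0.063] [351. 253.]
1.0
```

View pics/scene0.png

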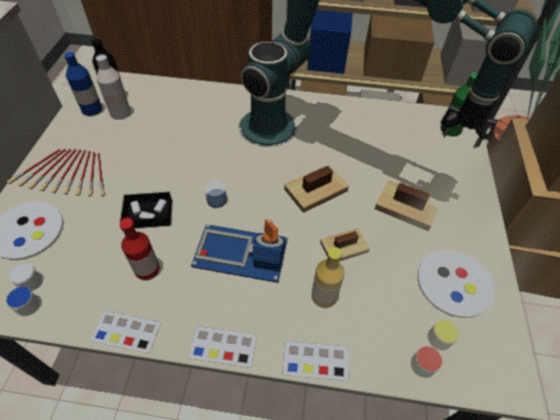

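View pics/top0.png

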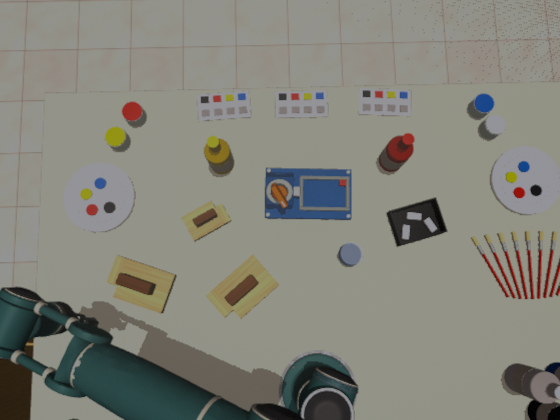

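The scene picture shows three look-alike blocks at (346,247), (404,206) and (314,189). In the top picture they are at (206,220), (143,283) and (243,287). The one at scene (346,247) looks smallest. The jig is at top (308,194), with its red post at (343,183) and the knob at (280,193). I'll confirm by size and with one enlarged crop.

```bash
python3 - <<'E'
from h import *
for cam in ("top","scene"):
    z=np.load(f"{cam}0.npz"); W=z["W"];T=z["T"];K=z["K"]
    read_camera(cam)
    tab=W[...,2]; print(cam,"table z",np.nanmedian(tab[np.abs(tab)<.02]))
    for r in regions_of(cam,"block")[:4]:
        m=r["region"]; p=W[m]; p=p[~np.isnan(p[:,0])]
        rect=cv2.minAreaRect(p[:,:2].astype(np.float32)); lo=p[p[:,2]<np.median(p[:,2])+.01]
        print(round(r["score"],2),np.array(rect[0]).round(3),np.array(rect[1]).round(3),round(rect[2],1),"z",np.percentile(p[:,2],[5,50,98]).round(3),m.sum())
    for t in ("jig","knob_grip","toe_tip"):
      for r in regions_of(cam,t)[:2]:
        m=r["region"]; p=W[m]; p=p[~np.isnan(p[:,0])]
        rect=cv2.minAreaRect(p[p[:,2]<.03 if t=="jig" else p[:,2]<9][:,:2].astype(np.float32))
        print(t,round(r["score"],2),np.array(rect[0]).round(3),np.array(rect[1]).round(3),round(rect[2],1),"z",np.percentile(p[:,2],[5,50,98]).round(3))
a=cv2.imread("pics/top0.png")[135:325,95:365]
cv2.imwrite("pics/crop1.png",cv2.resize(a,None,fx=2.95,fy=2.95,interpolation=cv2.INTER_CUBIC))
print(get_calibration("wrist")["world_from_camera"]); print(read_state()["tcp_rot"],read_state()["tool_pos"])
E
```

```text
top table z 0.0016210364961746215
0.83 [0.33  0.532] [0.199 0.126] 69.1 z [0.023 0.031 0.092] 2502
0.62 [0.523 0.326] [0.085 0.132] 27.7 z [0.013 0.022 0.066] 1127
0.56 [0.303 0.217] [0.121 0.188] 39.7 z [0.024 0.031 0.091] 2405
jig 0.89 [0.596 0.008] [0.27  0.161] 87.5 z [0.007 0.016 0.132]
knob_grip 0.66 [0.578 0.093] [0.079 0.042] 33.7 z [0.095 0.124 0.148]
scene table z -0.0005436358834709498
0.66 [0.297 0.212] [0.148 0.19 ] 39.0 z [0.005 0.028 0.087] 1775
0.62 [0.568 0.303] [0.13  0.248] 59.0 z [0.008 0.02  0.062] 883
0.59 [0.331 0.53 ] [0.189 0.128] 69.3 z [0.008 0.029 0.088] 1847
jig 0.65 [0.643 0.286] [0.087 0.203] 83.2 z [0.013 0.147 0.241]
jig 0.55 [0.591 0.009] [0.271 0.177] 87.2 z [0.008 0.014 0.128]
knob_grip 0.76 [0.558 0.098] [0.11  0.044] 6.0 z [0.097 0.121 0.145]
[[ 3.64436863e-01  8.79608141e-01  3.05737290e-01  1.68021063e-01]
 [ 9.31228097e-01 -3.44210723e-01 -1.19721386e-01  6.59317321e-01]
 [-6.98523440e-05  3.28342041e-01 -9.44558891e-01  3.74797449e-01]
 [ 0.00000000e+00  0.00000000e+00  0.00000000e+00  1.00000000e+00]]
[ 5.83747049e-01  3.08687611e+00 -4.97115724e-05] [0.24647685 0.62836749 0.25329177]
```

View pics/crop1.png

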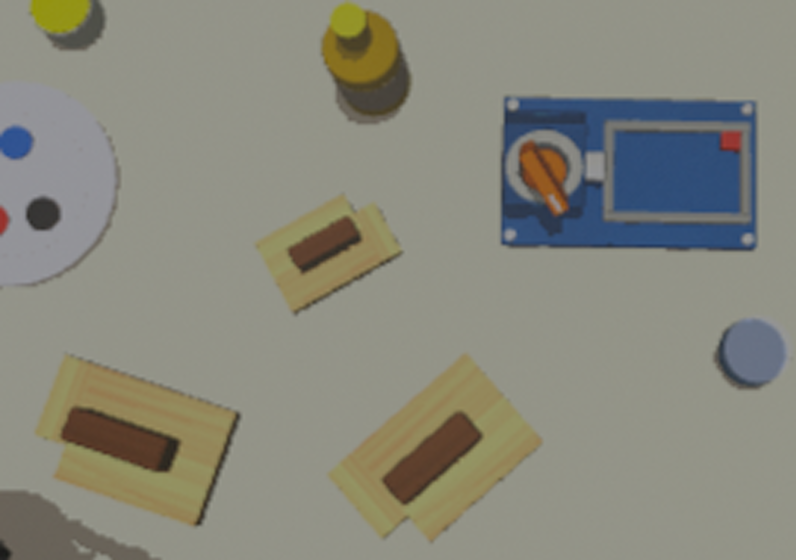

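The crop confirms the block at crop (328,245). Its plate measures 85x132 mm; the other two are about 123x190 mm. Its notch is on the +x,-y side at crop (365,210), so block yaw is about +28°. The jig's post is at (731,141) and jig yaw is about -2.5°. Next I move above the block for a wrist view.

Request:
{"name": "step_arm", "arguments": {
  "motion": [
    [[0.0854,0.04,-0.04,0.0,0,0,-5],[0.0854,0.08,-0.085,0.0,0,0,-11],[0.0854,0.12,-0.13,0.0,0,0,-18],[0.0854,0.16,-0.175,0.0,0,0,-25],[0.0854,0.2,-0.22,0.0,0,0,-32],[0.0854,0.24,-0.26,0.0,0,0,-38],[0.0854,0.278,-0.3,0.0,0,0,-40.5],[0.0854,0.278,-0.3,0.0,0,0,-40.5]]
  ]
}}

```text
time: 2.5
tool_pos: [0.527, 0.3254, 0.2534]
tcp_rot: [1.623, 2.689, -0.0]
wrist_force: [0.5, -0.0, 0.2]
width: 1.001
```

```bash
cat >> h.py <<'E'
def fit(P,zlo,zhi):
    "min-area rectangle of the points between two heights"
    q=P[(P[:,2]>zlo)&(P[:,2]<zhi)]; r=cv2.minAreaRect(q[:,:2].astype(np.float32))
    return np.array(r[0]).round(4),np.array(r[1]).round(4),round(r[2],2),len(q),np.median(q[:,2]).round(4)
def tool():
    s=read_state(); M=R.from_rotvec(s["tcp_rot"]).as_matrix(); return np.array(s["tool_pos"]),M,s
E
python3 - <<'E'
from h import *
p,M,s=tool(); print(s["time"],p,np.degrees(np.arctan2(M[1,1],M[0,1])),M[:,2],s["q"])
img,W,T,K=cloud("wrist"); cv2.imwrite("pics/w1.png",img); np.savez("w1.npz",img=img,W=W,T=T,K=K)
r=regions_of("wrist","block"); print(len(r))
for g in r[:2]:
    m=cv2.erode(g["region"].astype(np.uint8),np.ones((3,3)))>0; P=W[m]; P=P[~np.isnan(P[:,0])]
    print(g["score"],np.percentile(P[:,2],[2,50,98]))
    print("plate",fit(P,.013,.027)); print("rib",fit(P,.05,.07))
E
```

```text
2.5 [0.52701169 0.32536223 0.25339546] 27.782381305060923 [ 9.66123046e-04 -6.49591654e-04 -9.99999322e-01] [ 5.13428804e-01  1.59413886e-01  1.72910467e+00 -1.09536730e-03
  1.25255177e+00  2.88775274e-02]
3
0.86 [0.01964625 0.02134783 0.06189694]
plate (array([0.5227, 0.3269]), array([0.0821, 0.1287]), 28.33, 7391, np.float64(0.0211))
rib (array([0.5224, 0.3268]), array([0.0237, 0.0714]), 28.14, 1997, np.float64(0.0609))
0.76 [0.00831444 0.02998058 0.08735563]
plate (array([0.3336, 0.2437]), array([0.041 , 0.1839]), 40.12, 1448, np.float64(0.0202))
rib (array([0.3146, 0.2271]), array([0.006 , 0.1033]), 39.19, 1811, np.float64(0.0599))
```

View pics/w1.png

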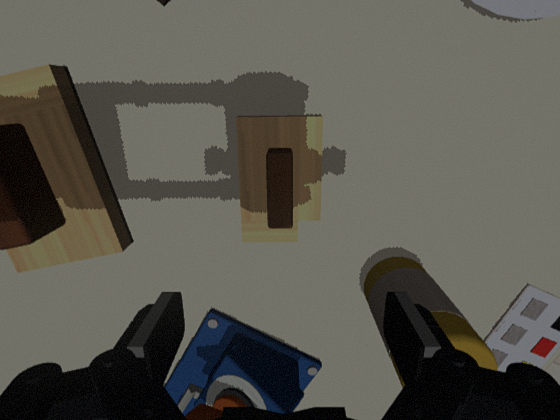

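The wrist view shows the block with its notch at the lower right (310,230). Its centre is (0.5225, 0.327), yaw 28.2°, rib top about 0.060, and this agrees with the top view. Next, an empty-handed look at the jig.

Request:
{"name": "step_arm", "arguments": {
  "motion": [
    [[0.0854,0.005,-0.025,0.04,0,0,-3],[0.0854,0.015,-0.075,0.07,0,0,-8],[0.0854,0.025,-0.125,0.08,0,0,-14],[0.0854,0.035,-0.175,0.08,0,0,-20],[0.0854,0.045,-0.225,0.08,0,0,-26],[0.0854,0.053,-0.265,0.08,0,0,-30],[0.0854,0.053,-0.265,0.08,0,0,-30],[0.0854,0.053,-0.265,0.08,0,0,-30]]
  ]
}}

```text
time: 3.6
tool_pos: [0.5773, 0.0645, 0.3332]
tcp_rot: [-2.257, -2.183, -0.001]
wrist_force: [0.1, 0.5, 0.2]
width: 0.998
```

```bash
python3 - <<'E'
from h import *
p,M,s=tool(); print(s["time"],p,np.degrees(np.arctan2(M[1,1],M[0,1])))
img,W,T,K=cloud("wrist"); cv2.imwrite("pics/w2.png",img); np.savez("w2.npz",img=img,W=W,T=T,K=K)
for t in ("jig","knob_grip","toe_tip","post"):
    for g in regions_of("wrist",t)[:2]:
        P=W[g["region"]]; P=P[~np.isnan(P[:,0])]
        print(t,round(g["score"],2),np.percentile(P,[2,50,98],axis=0).round(3).tolist())
        if t=="jig": print("base",fit(P,.004,.017)); print("walls",fit(P,.022,.029))
hsv=cv2.cvtColor(img,cv2.COLOR_BGR2HSV)
ok=~np.isnan(W[...,0])&(abs(W[...,0]-.59)<.12)&(abs(W[...,1])<.16)
for n,(a,b) in dict(blue=((100,100,40),(125,255,255)),).items():
    m=(cv2.inRange(hsv,a,b)>0)&ok; print(n,fit(W[m],.005,.018))
m=ok&(W[...,2]>.0235)&(W[...,2]<.029)&(hsv[...,1]<90); print("grey walls",fit(W[m],.02,.03))
m=ok&((hsv[...,0]<5)|(hsv[...,0]>172))&(hsv[...,1]>150)&(W[...,2]<.03); print("post",fit(W[m],.01,.03))
m=ok&(hsv[...,0]>4)&(hsv[...,0]<18)&(hsv[...,1]>150)&(W[...,2]>.09); P=W[m];print("knob",len(P),P.mean(0),np.percentile(P[:,2],[2,98]))
E
```

```text
3.6 [0.57729456 0.0644896  0.33322515] -1.900997856714021
jig 0.88 [[0.52, -0.113, 0.011], [0.594, 0.03, 0.014], [0.673, 0.14, 0.139]]
base (array([0.5959, 0.0082]), array([0.2697, 0.1604]), 87.53, 12898, np.float64(0.0131))
walls (array([ 0.5936, -0.0417]), array([0.1544, 0.1079]), 87.55, 2480, np.float64(0.0247))
knob_grip 0.88 [[0.539, 0.079, 0.094], [0.579, 0.1, 0.127], [0.605, 0.121, 0.147]]
toe_tip 0.68 [[0.582, 0.03, 0.026], [0.595, 0.04, 0.044], [0.61, 0.051, 0.059]]
post 0.84 [[0.52, -0.113, 0.011], [0.594, 0.03, 0.014], [0.672, 0.14, 0.139]]
blue (array([0.5958, 0.0094]), array([0.2666, 0.1583]), 87.47, 12095, np.float64(0.0131))
grey walls (array([ 0.5936, -0.0417]), array([0.1541, 0.1072]), 87.41, 1771, np.float64(0.0254))
post (array([ 0.6248, -0.099 ]), array([0.0196, 0.0194]), 87.86, 213, np.float64(0.024))
knob 2467 [0.57911058 0.09693551 0.16782158] [0.0951117  0.38993066]
```

View pics/w2.png

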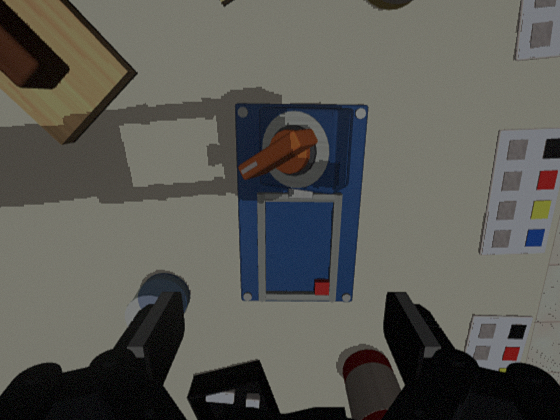

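The wrist view shows the whole jig: pocket rim (257–342, 193–300), red post (321,288), knob (290,148). The pocket centre is (0.5937,-0.0416) at yaw -2.5°, and the post fits. Next I grasp the block.

Request:
{"name": "step_arm", "arguments": {
  "motion": [
    [[0.0854,-0.01,0.05,0.0,0,0,5],[0.0854,-0.02,0.1,0.0,0,0,11],[0.0854,-0.03,0.15,0.0,0,0,17],[0.0854,-0.04,0.2,-0.02,0,0,23],[0.0854,-0.05,0.245,-0.06,0,0,28],[0.0854,-0.055,0.2625,-0.11,0,0,30.1],[0.0854,-0.055,0.2625,-0.16,0,0,30.1],[0.0854,-0.055,0.2625,-0.2,0,0,30.1]]
  ]
}}

```text
time: 4.85
tool_pos: [0.521, 0.3276, 0.1309]
tcp_rot: [-1.609, -2.696, 0.002]
wrist_force: [0.5, -0.5, 0.3]
width: 1.0
```

```bash
python3 - <<'E'
from h import *
p,M,s=tool(); print(s["time"],p,np.degrees(np.arctan2(M[1,1],M[0,1])),M[:,2].round(3))
print("to grasp", (np.array([.5225,.327,.047])-p).round(4))
z=np.load("w2.npz");W=z["W"];img=z["img"];T=z["T"]
hsv=cv2.cvtColor(img,cv2.COLOR_BGR2HSV)
m=(hsv[...,0]>2)&(hsv[...,0]<20)&(hsv[...,1]>120)&(abs(W[...,0]-.59)<.08)&(abs(W[...,1]-.1)<.06)&(W[...,2]<.2)&(W[...,2]>.05)
P=W[m]
yj=np.array([.0436,.999,0]);xj=np.array([.999,-.0436,0])
n=-xj*.5+np.array([0,0,.866]); e=xj*.866+np.array([0,0,.5])
C=np.array([.5959,.0085,0])+.09*yj
Q=np.stack([(P-C)@e,(P-C)@yj,(P-C)@n],1)
h=np.histogram(Q[:,2],bins=np.arange(.06,.16,.004)); print([(round(b,3),c) for b,c in zip(h[1],h[0]) if c])
top=Q[Q[:,2]>np.percentile(Q[:,2],97)-.006]
r=cv2.minAreaRect(top[:,:2].astype(np.float32)); print(r, np.median(top[:,2]))
rc=r[0]; g=C+rc[0]*e+rc[1]*yj+(np.median(top[:,2])-.017)*n; print("knob_grip",g.round(4))
E
```

```text
4.85 [0.52100061 0.32759008 0.13086922] 28.343586838002015 [-0.002 -0.    -1.   ]
to grasp [ 0.0015 -0.0006 -0.0839]
[(np.float64(0.076), np.int64(1)), (np.float64(0.08), np.int64(2)), (np.float64(0.084), np.int64(16)), (np.float64(0.088), np.int64(34)), (np.float64(0.092), np.int64(377)), (np.float64(0.096), np.int64(150)), (np.float64(0.1), np.int64(56)), (np.float64(0.104), np.int64(61)), (np.float64(0.108), np.int64(67)), (np.float64(0.112), np.int64(62)), (np.float64(0.116), np.int64(67)), (np.float64(0.12), np.int64(74)), (np.float64(0.124), np.int64(69)), (np.float64(0.128), np.int64(157)), (np.float64(0.132), np.int64(963))]
((0.035214632749557495, 0.00016875006258487701), (0.07117170095443726, 0.016239691525697708), 31.680240631103516) 0.13334194819051465
knob_grip [0.5722 0.0998 0.1184]
```

Request:
{"name": "step_arm", "arguments": {
  "motion": [
    [[0.0854,0.0015,-0.0005,-0.04,0,0,0],[0.0854,0.0015,-0.0005,-0.075,0,0,0],[0.0854,0.0015,-0.0005,-0.084,0,0,0],[0.0854,0.0015,-0.0005,-0.084,0,0,0],[0.015,0.0015,-0.0005,-0.084,0,0,0],[0.015,0.0015,-0.0005,-0.084,0,0,0],[0.015,0.0015,-0.0005,-0.084,0,0,0],[0.015,0.0015,-0.0005,-0.084,0,0,0]]
  ],
  "newtons": 60
}}

```text
time: 5.85
tool_pos: [0.5232, 0.3275, 0.0479]
tcp_rot: [-1.61, -2.697, -0.001]
wrist_force: [-1.0, -0.2, 6.4]
width: 0.273
```

Gripped: the opening is about 23 mm. Now lift.

Request:
{"name": "step_arm", "arguments": {
  "motion": [
    [[0.015,0,0,0.01,0,0,0],[0.015,0,0,0.04,0,0,0],[0.015,0,0,0.085,0,0,0],[0.015,0,0,0.13,0,0,0],[0.015,0,0,0.17,0,0,0],[0.015,0,0,0.2,0,0,0],[0.015,0,0,0.2,0,0,0],[0.015,0,0,0.2,0,0,0]]
  ]
}}

```text
time: 6.85
tool_pos: [0.5224, 0.327, 0.2464]
tcp_rot: [-1.609, -2.696, 0.003]
wrist_force: [-0.9, -0.9, -1.9]
width: 0.272
```

```bash
python3 - <<'E'
from h import *
p,M,s=tool(); print(s["time"],p,np.degrees(np.arctan2(M[1,1],M[0,1])),M[:,2].round(3),s["wrist_force"],s["width"])
img,W,T,K=cloud("wrist"); cv2.imwrite("pics/w3.png",img)
L=(W-p)@M   # tool frame
m=(abs(L[...,0])<.09)&(abs(L[...,1])<.07)&(L[...,2]>.02)&(L[...,2]<.06)
P=L[m]; print(len(P),np.percentile(P,[2,50,98],axis=0).round(4))
q=P[(P[:,2]>.022)&(P[:,2]<.035)]; r=cv2.minAreaRect(q[:,:2].astype(np.float32)); print(r, np.median(q[:,2]))
A=np.c_[q[:,:2],np.ones(len(q))]; print("plane z=ax+by+c",np.linalg.lstsq(A,q[:,2],rcond=None)[0].round(4))
E
```

```text
6.85 [0.5223691  0.3269703  0.24638757] 28.33903851120098 [-0.003 -0.    -1.   ] [-0.85847192 -0.89553638 -1.85450724] 0.2715469682364533
24893 [[-0.021  -0.0405  0.0256]
 [ 0.0394  0.0001  0.027 ]
 [ 0.0646  0.0412  0.0371]]
((-0.00039429962635040283, 0.00044372305274009705), (0.0845847800374031, 0.13049176335334778), 89.86186981201172) 0.026943242530522184
plane z=ax+by+c [ 0.0061 -0.0018  0.0268]
```

View pics/w3.png

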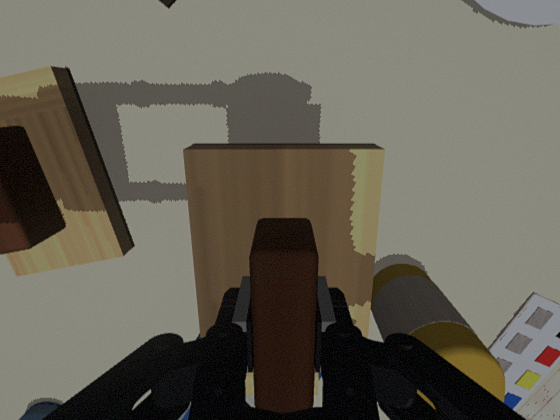

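The block is held square and level in hand: its centre is within 0.5 mm of the tool axis and its underside is 47 mm ahead of the TCP. Now carry it over the pocket.

Request:
{"name": "step_arm", "arguments": {
  "motion": [
    [[0.015,0.005,-0.03,0,0,0,-3],[0.015,0.017,-0.085,0,0,0,-8],[0.015,0.03,-0.145,0,0,0,-13],[0.015,0.042,-0.205,0,0,0,-18],[0.015,0.052,-0.265,0,0,0,-23],[0.015,0.063,-0.325,0,0,0,-28],[0.015,0.0713,-0.3685,0,0,0,-30.8],[0.015,0.0713,-0.3685,0,0,0,-30.8]]
  ]
}}

```text
time: 7.9
tool_pos: [0.5925, -0.0449, 0.2429]
tcp_rot: [-2.269, -2.164, 0.008]
wrist_force: [-0.6, 1.4, -2.3]
width: 0.271
```

```bash
python3 - <<'E'
from h import *
p,M,s=tool(); print(s["time"],p,np.degrees(np.arctan2(M[1,1],M[0,1])),M[:,2].round(3),s["wrist_force"])
img,W,T,K=cloud("wrist"); L=(W-p)@M
P=L[(abs(L[...,0])<.09)&(abs(L[...,1])<.07)&(L[...,2]>.022)&(L[...,2]<.035)]
r=cv2.minAreaRect(P[:,:2].astype(np.float32)); print(r,np.median(P[:,2]))
c=p+M@np.array([r[0][0],r[0][1],.047]); print("block underside centre",c.round(4),"shift",(np.array([.5937,-.0416,.012])-c).round(4))
E
```

```text
7.9 [ 0.59245372 -0.04491554  0.2428711 ] -2.7264353858845043 [-0.008  0.001 -1.   ] [-0.61126271  1.35399029 -2.34409181]
((-0.00018336623907089233, 0.00034635141491889954), (0.08467139303684235, 0.13039468228816986), 89.90727233886719) 0.026927610575937636
block underside centre [ 0.5924 -0.0451  0.1959] shift [ 0.0013  0.0035 -0.1839]
```

Request:
{"name": "step_arm", "arguments": {
  "motion": [
    [[0.015,0.0013,0.0035,-0.02,0,-0.3,0.2],[0.015,0.0013,0.0035,-0.05,0,-0.3,0.2],[0.015,0.0013,0.0035,-0.08,0,-0.3,0.2],[0.015,0.0013,0.0035,-0.11,0,-0.3,0.2],[0.015,0.0013,0.0035,-0.135,0,-0.3,0.2],[0.015,0.0013,0.0035,-0.148,0,-0.3,0.2],[0.015,0.0013,0.0035,-0.148,0,-0.3,0.2],[0.015,0.0013,0.0035,-0.148,0,-0.3,0.2]]
  ]
}}

```text
time: 8.95
tool_pos: [0.5943, -0.0393, 0.096]
tcp_rot: [-2.266, -2.173, -0.0]
wrist_force: [-0.0, 0.2, -1.6]
width: 0.272
```

```bash
python3 - <<'E'
from h import *
p,M,s=tool(); print(s["time"],p,np.degrees(np.arctan2(M[1,1],M[0,1])),M[:,2].round(4),s["wrist_force"])
c=p+M@np.array([-.0003,.0004,.047]); print("underside",c.round(4),"shift",(np.array([.5937,-.0416,.012])-c).round(4))
E
```

```text
8.95 [ 0.59431448 -0.03930358  0.09598742] -2.3933189248150195 [-0.0014  0.0016 -1.    ] [-0.03232176  0.22337865 -1.59308596]
underside [ 0.5946 -0.0395  0.049 ] shift [-0.0009 -0.0021 -0.037 ]
```

Request:
{"name": "step_arm", "arguments": {
  "motion": [
    [[0.015,-0.0009,-0.002,0,0,0,0],[0.015,-0.0009,-0.002,-0.006,0,0,0],[0.015,-0.0009,-0.002,-0.012,0,0,0],[0.015,-0.0009,-0.002,-0.018,0,0,0],[0.015,-0.0009,-0.002,-0.024,0,0,0],[0.015,-0.0009,-0.002,-0.029,0,0,0],[0.015,-0.0009,-0.002,-0.034,0,0,0],[0.015,-0.0009,-0.002,-0.0365,0,0,0]]
  ]
}}

```text
time: 9.95
tool_pos: [0.5933, -0.0412, 0.0599]
tcp_rot: [-2.265, -2.173, 0.001]
wrist_force: [-6.8, 1.1, 15.5]
width: 0.272
```

```bash
python3 - <<'E'
from h import *
p,M,s=tool(); print(s["time"],p,np.degrees(np.arctan2(M[1,1],M[0,1])),M[:,2].round(4),s["wrist_force"],s["torque"])
img,W,T,K=cloud("wrist"); cv2.imwrite("pics/w4.png",img); L=(W-p)@M
P=W[(abs(L[...,0])<.067)&(abs(L[...,1])<.045)&(L[...,2]>.018)&(L[...,2]<.035)&(W[...,1]>-.04)]
print("plate top z",np.percentile(P[:,2],[5,50,95]))
E
```

```text
9.95 [ 0.59325612 -0.04124897  0.05990159] -2.3929093654292064 [-0.0023  0.0017 -1.    ] [-6.77185114  1.12008291 15.49295024] [ 0.02667218  0.89034871 -0.00547066]
plate top z [0.03188074 0.03299627 0.034045  ]
```

View pics/w4.png

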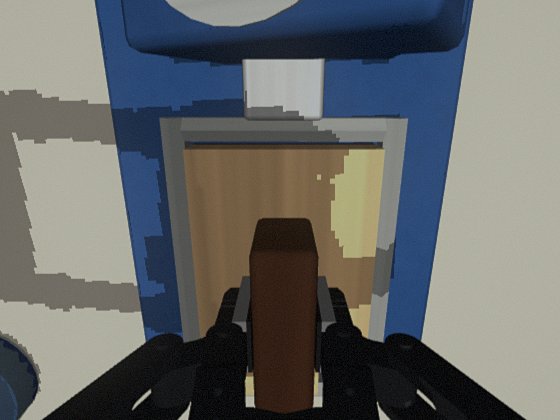

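The plate is inside the pocket walls with its edges parallel. Its top is at about 0.033 and contact force is 15 N, so it is on the floor. Release, then back off straight up.

Request:
{"name": "step_arm", "arguments": {
  "motion": [
    [[0.03,0,0,0,0,0,0],[0.05,0,0,0,0,0,0],[0.0854,0,0,0,0,0,0],[0.0854,0,0,0,0,0,0],[0.0854,0,0,0.01,0,0,0],[0.0854,0,0,0.05,0,0,0],[0.0854,0,0.01,0.1,0,0,0],[0.0854,0,0.01,0.12,0,0,0]]
  ]
}}

```text
time: 11.0
tool_pos: [0.5956, -0.0311, 0.1845]
tcp_rot: [2.265, 2.174, 0.007]
wrist_force: [-0.1, 0.3, 0.0]
width: 1.001
```

```bash
python3 - <<'E'
from h import *
p,M,s=tool(); print(s["time"],p,np.degrees(np.arctan2(M[1,1],M[0,1])),M[:,2].round(4),s["wrist_force"])
img,W,T,K=cloud("wrist"); cv2.imwrite("pics/w5.png",img)
hsv=cv2.cvtColor(img,cv2.COLOR_BGR2HSV); J=W-np.array([.5937,-.0416,0]); c,s_=np.cos(-.0436),np.sin(-.0436)
jx=J[...,0]*c+J[...,1]*s_; jy=-J[...,0]*s_+J[...,1]*c
wood=(hsv[...,0]>8)&(hsv[...,0]<30)&(hsv[...,1]>60)
m=wood&(abs(jx)<.046)&(abs(jy)<.07)&(W[...,2]>.026)&(W[...,2]<.04)
q=np.stack([jx[m],jy[m],W[...,2][m]],1); A=np.c_[q[:,:2],np.ones(len(q))]
print("plate",cv2.minAreaRect(q[:,:2].astype(np.float32)),"plane",np.linalg.lstsq(A,q[:,2],rcond=None)[0].round(4))
m=(abs(jx)<.03)&(abs(jy)<.05)&(W[...,2]>.066)&(W[...,2]<.08); q=np.stack([jx[m],jy[m]],1).astype(np.float32)
print("rib",cv2.minAreaRect(q),np.median(W[...,2][m]))
m=(abs(jx)>.046)&(abs(jx)<.053)&(abs(jy)<.06)&(W[...,2]>.02)&(W[...,2]<.03); print("wall top",np.percentile(W[...,2][m],[10,50,90]))
E
```

```text
11.0 [ 0.59564525 -0.03107889  0.18449967] -2.35456374321855 [ 0.0049  0.0011 -1.    ] [-0.1326993   0.3478321   0.00772598]
plate ((0.00027884170413017273, 0.0001240074634552002), (0.08408140391111374, 0.12996608018875122), 0.22041018307209015) plane [ 0.0014 -0.0007  0.033 ]
rib ((0.00022089574486017227, 0.00029535219073295593), (0.024049310013651848, 0.07204804569482803), 0.15254908800125122) 0.07283588636787253
wall top [0.02352806 0.02538062 0.02691902]
```

View pics/w5.png

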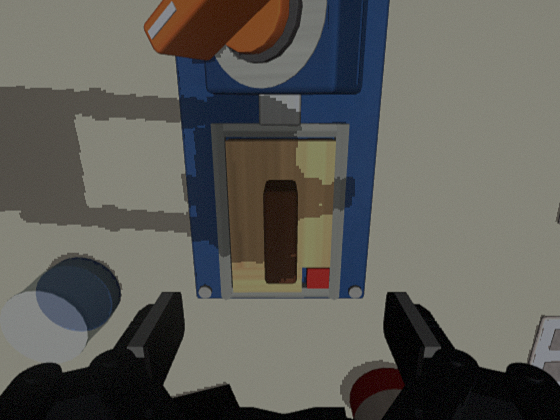

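The block is seated. It lies within 0.3 mm of the pocket's centre, level to 0.002 and square, with the rib top at 0.0728 (expected 0.072). The notch is round the red post at (318,278). Next I work out the knob approach.

```bash
cat >> h.py <<'E'
yj=np.array([.0436,.999,0]);xj=np.array([.999,-.0436,0])
n=-xj*.5+np.array([0,0,.866]); e=xj*.866+np.array([0,0,.5])
def go(g,ang,up):
    "shift and turn (deg) from the present pose to jaws across the bar at ang, TCP up m above grip point g"
    p,M,s=tool(); a=np.radians(ang); y=np.sin(a)*e-np.cos(a)*yj; z=-n
    D=np.stack([np.cross(y,z),y,z],1); u,_,v=np.linalg.svd(D); D=u@v
    rv=np.degrees(R.from_matrix(D@M.T).as_rotvec()); t=g+n*up-p
    print("t",round(s["time"],2),"q",np.round(s["q"],2),"F",np.round(s["wrist_force"],1),"w",round(s["width"],3))
    print("shift",t.round(4),"turn",rv.round(1),np.linalg.norm(rv).round(1)); return t,rv
E
python3 - <<'E'
from h import *
go(np.array([.5722,.0998,.1184]),31.7,.12)
E
```

```text
t 11.05 q [-0.1   0.16  1.85  0.    1.12 -0.05] F [ 1.  -0.1  1.5] w 0.995
shift [-0.0841  0.1338  0.0363] turn [ 14.2 -27.6 -57. ] 64.9
```

Request:
{"name": "step_arm", "arguments": {
  "motion": [
    [[0.0854,-0.01,0.01,0.04,1.8,-3.4,-7.1],[0.0854,-0.02,0.02,0.07,3.6,-6.9,-14.2],[0.0854,-0.035,0.05,0.08,5.4,-10.3,-21.3],[0.0854,-0.05,0.075,0.07,7.1,-13.8,-28.5],[0.0854,-0.06,0.1,0.06,8.9,-17.2,-35.6],[0.0854,-0.07,0.115,0.05,10.6,-20.7,-42.7],[0.0854,-0.08,0.13,0.04,12.4,-24.1,-49.8],[0.0854,-0.084,0.134,0.036,14.2,-27.6,-57]]
  ]
}}

```text
time: 12.05
tool_pos: [0.5104, 0.1026, 0.2194]
tcp_rot: [2.804, 0.725, 0.739]
wrist_force: [-0.0, -0.8, 0.4]
width: 0.999
```

```bash
python3 - <<'E'
from h import *
img,W,T,K=cloud("wrist"); cv2.imwrite("pics/w6.png",img)
hsv=cv2.cvtColor(img,cv2.COLOR_BGR2HSV)
m=(hsv[...,0]>2)&(hsv[...,0]<20)&(hsv[...,1]>120)&(abs(W[...,0]-.59)<.08)&(abs(W[...,1]-.1)<.06)&(W[...,2]<.2)&(W[...,2]>.05)
C=np.array([.5959,.0085,0])+.09*yj; P=W[m]
Q=np.stack([(P-C)@e,(P-C)@yj,(P-C)@n],1); hi=np.percentile(Q[:,2],97); top=Q[Q[:,2]>hi-.005]
A=np.c_[top[:,:2],np.ones(len(top))]; print("slope",np.linalg.lstsq(A,top[:,2],rcond=None)[0].round(3))
r=cv2.minAreaRect(top[:,:2].astype(np.float32)); zt=np.median(top[:,2]); print(len(top),r,zt)
g=C+r[0][0]*e+r[0][1]*yj+(zt-.017)*n; print("grip",g.round(4))
ang=r[2] if r[1][0]>r[1][1] else r[2]-90
go(g,ang,.12); go(g,ang,.008)
E
```

```text
slope [-0.002 -0.006  0.133]
2119 ((0.03466067090630531, 0.0005585383623838425), (0.07057971507310867, 0.015770751982927322), 32.22969055175781) 0.13351297307817717
grip [0.5716 0.1002 0.1182]
t 12.1 q [ 0.24 -0.3   2.3  -0.24  0.64  1.47] F [-1.   0.4 -1.8] w 0.997
shift [ 0.003  -0.      0.0045] turn [-0.4 -0.1  1. ] 1.1
t 12.1 q [ 0.24 -0.3   2.3  -0.24  0.64  1.47] F [-1.   0.4 -1.8] w 0.997
shift [ 0.0589 -0.0025 -0.0925] turn [-0.4 -0.1  1. ] 1.1
```

View pics/w6.png

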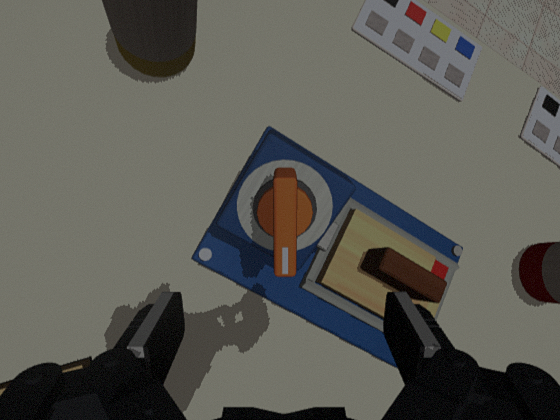

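The wrist view shows the bar at (285,222), lined up between the jaws (tilt slope about 0). With q6 at 1.47, a full 63° turn would come near the joint limit. I'll turn about 50°, which is well past the 0.55 crest (31°), and release so it snaps the rest of the way. Approach and grip now.

Request:
{"name": "step_arm", "arguments": {
  "motion": [
    [[0.0854,0.012,-0.0005,-0.015,-0.4,-0.1,1],[0.0854,0.027,-0.001,-0.04,-0.4,-0.1,1],[0.0854,0.042,-0.0018,-0.065,-0.4,-0.1,1],[0.0854,0.053,-0.0022,-0.083,-0.4,-0.1,1],[0.0854,0.059,-0.0025,-0.0925,-0.4,-0.1,1],[0.0854,0.059,-0.0025,-0.0925,-0.4,-0.1,1],[0.0854,0.059,-0.0025,-0.0925,-0.4,-0.1,1],[0.0854,0.059,-0.0025,-0.0925,-0.4,-0.1,1]]
  ]
}}

```text
time: 13.1
tool_pos: [0.5681, 0.1005, 0.1263]
tcp_rot: [2.797, 0.743, 0.741]
wrist_force: [-0.2, 1.0, 1.1]
width: 0.999
```

```bash
python3 - <<'E'
from h import *
go(np.array([.5716,.1002,.1182]),32,.008)
E
```

```text
t 13.1 q [ 0.2  -0.04  2.29 -0.31  0.4   1.51] F [-0.2  1.   1.1] w 0.999
shift [-0.0005 -0.0001 -0.0012] turn [ 0.1  0.  -0.2] 0.3
```

Request:
{"name": "step_arm", "arguments": {
  "motion": [
    [[0.005,-0.0005,0,-0.001,0,0,0],[0.005,-0.0005,0,-0.001,0,0,0],[0.005,-0.0005,0,-0.001,0,0,0],[0.005,-0.0005,0,-0.001,0,0,0],[0.005,-0.0005,0,-0.001,0,0,0],[0.005,-0.0005,0,-0.001,0,0,0],[0.005,-0.0005,0,-0.001,2,-0.1,-3.5],[0.005,-0.0005,0,-0.001,4,-0.2,-6.9]]
  ],
  "newtons": 60
}}

```text
time: 14.1
tool_pos: [0.5675, 0.1005, 0.1255]
tcp_rot: [2.871, 0.552, 0.764]
wrist_force: [-5.1, -1.1, 5.2]
width: 0.183
```

```bash
python3 - <<'E'
from h import *
go(np.array([.5716,.1002,.1182]),32-8-46,.008); s=read_state(); print(s["torque"])
E
```

```text
t 14.1 q [ 0.2  -0.04  2.29 -0.32  0.4   1.65] F [-5.1 -1.1  5.2] w 0.183
shift [ 0.0001 -0.0001 -0.0003] turn [ 23.1  -0.9 -40.1] 46.3
[0.00339812 0.65182733 0.16904488]
```

Request:
{"name": "step_arm", "arguments": {
  "motion": [
    [[0.005,0,0,0,3,-0.1,-5.2],[0.005,0,0,0,6,-0.3,-10.4],[0.005,0,0,0,9,-0.4,-15.6],[0.005,0,0,0,12,-0.5,-20.8],[0.005,0,0,0,15,-0.6,-26],[0.005,0,0,0,18,-0.8,-31.2],[0.005,0,0,0,21,-0.9,-36.4],[0.005,0,0,0,21,-0.9,-36.4]]
  ]
}}

```text
time: 15.1
tool_pos: [0.5675, 0.0994, 0.1255]
tcp_rot: [-2.925, 0.524, -0.79]
wrist_force: [-2.5, -4.9, 3.6]
width: 0.175
```

```bash
python3 - <<'E'
from h import *
go(np.array([.5716,.1002,.1182]),32-50,.008); s=read_state(); print(s["torque"])
E
```

```text
t 15.1 q [ 0.2  -0.04  2.29 -0.32  0.4   2.39] F [-2.5 -4.9  3.6] w 0.175
shift [ 0.0001  0.0009 -0.0004] turn [ 0.2  0.  -0.1] 0.3
[-0.7350064   0.36734609 -0.63927013]
```

The tool turned the full 50°. Now open and back out along the axis.

Request:
{"name": "step_arm", "arguments": {
  "motion": [
    [[0.0854,0,0,0,0,0,0],[0.0854,0,0,0,0,0,0],[0.0854,0,0,0,0,0,0],[0.0854,0,0,0,0,0,0],[0.0854,-0.01,0.0005,0.0175,0,0,0],[0.0854,-0.03,0.0015,0.052,0,0,0],[0.0854,-0.05,0.002,0.087,0,0,0],[0.0854,-0.06,0.0025,0.104,0,0,0]]
  ]
}}

```text
time: 16.1
tool_pos: [0.5077, 0.1023, 0.2322]
tcp_rot: [-2.922, 0.523, -0.795]
wrist_force: [-0.0, 1.2, 0.5]
width: 0.999
```

```bash
python3 - <<'E'
from h import *
img,W,T,K=cloud("wrist"); cv2.imwrite("pics/w7.png",img)
hsv=cv2.cvtColor(img,cv2.COLOR_BGR2HSV)
m=(hsv[...,0]>2)&(hsv[...,0]<20)&(hsv[...,1]>120)&(abs(W[...,0]-.59)<.08)&(abs(W[...,1]-.1)<.06)&(W[...,2]<.2)&(W[...,2]>.05)
C=np.array([.5959,.0085,0])+.09*yj; P=W[m]
Q=np.stack([(P-C)@e,(P-C)@yj,(P-C)@n],1); hi=np.percentile(Q[:,2],97); top=Q[Q[:,2]>hi-.005]
print("bar",cv2.minAreaRect(top[:,:2].astype(np.float32)))
J=W-np.array([.5937,-.0416,0]); jx=J@xj; jy=J@yj
m=(abs(jx)<.03)&(abs(jy)<.05)&(W[...,2]>.066)&(W[...,2]<.08)
print("rib",cv2.minAreaRect(np.stack([jx[m],jy[m]],1).astype(np.float32)),np.median(W[...,2][m]))
m=(abs(jx)<.014)&(jy>.04)&(jy<.09)&(W[...,2]>.04)&(W[...,2]<.05); print("toe y",m.sum(),jy[m].min() if m.any() else None)
s=read_state(); print(s["time"],s["wrist_force"],s["width"])
img,W,T,K=cloud("top"); z=np.load("top0.npz")["W"]
for t in ("bottle_red_mid","bottle_yellow_mid","jar_mid","tub_mid"):
    print(t,[ (T[:3,:3]@r["xyz"]+T[:3,3]).round(3) for r in spot_in("top",t)[:1]])
E
```

```text
bar ((0.03464609384536743, -0.00027239322662353516), (0.016033224761486053, 0.07063139975070953), 58.54827880859375)
rib ((-0.00030727218836545944, 0.0008085928857326508), (0.024704361334443092, 0.07172375917434692), 0.9131300449371338) 0.07278661062530359
toe y 1100 0.05306119039728832
16.15 [0.2986033  1.42971031 1.19451613] 0.9992175098919259
bottle_red_mid [array([ 0.686, -0.243,  0.154])]
bottle_yellow_mid [array([0.685, 0.263, 0.162])]
jar_mid [array([ 0.4  , -0.109,  0.065])]
tub_mid [array([ 0.499, -0.327,  0.01 ])]
```

View pics/w7.png

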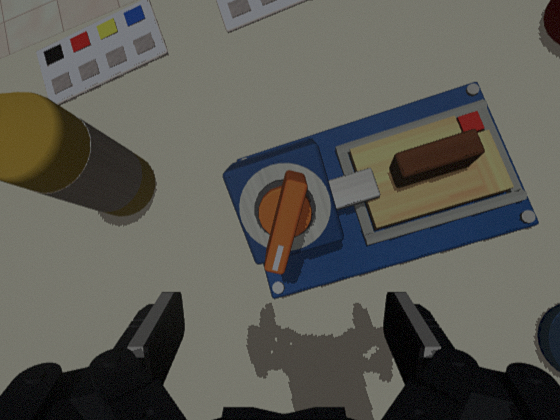

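The bar now stands at -31.5°, so it has turned 63.7° (1.11 rad). The toe at (355,188) is over the block's edge and the block is still seated. The robot is clear, so I hand in.

```bash
python3 -c "
from workcell import *
print(finish_job(), read_state()['time'])"
```

```text
the job is handed in; nothing more can be done
the job is handed in; nothing more can be done
```

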